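# Set a turned shaft in the V-blocks and clamp it

### The job

Take the aluminium shaft from the sloping green stand and lower it gently into the two V-blocks of the clamping fixture, its plain end butted up against the blue end stop and its thin brass journal pointing away from the stop. Let go so that it settles by itself in the V's, and only then swing the clamp with the red ball over and press it down onto the shaft. Do not disturb the loose parts lying around.

Things in the scene. Friction and masses are not known exactly. Their poses are not given: they have to be found in the camera images.
- shaft: Turned shaft: aluminium body 36 mm diameter x 160 mm long, with a brass journal 20 mm diameter x 30 mm long on one end and a dark band round the body near that end; 0.3 to 0.6 kg. Origin on the axis at the middle of the 160 mm body; x runs along the axis towards the journal (it may roll about x). At the start it lies sloping in the stand, journal end up, x rising 0.6 rad (34 degrees) above level.
- plain_end (a point): Centre of the shaft's plain end face (no journal), 80 mm from the shaft's origin along its -x.
- stand: Fixed green stand, base 200 x 90 mm. Origin on the table under the shaft's origin, which starts 108 mm up; x points up the slope, roughly at the robot. Two V-saddles, 24 mm long and 52 mm wide, 57 mm either side of the shaft's origin; edges 8 mm below its axis. Between them 90 mm of shaft is free, with 22 mm free below it. A foot plate square to the slope holds the plain end and stands 12 mm above the axis.
- fixture: Fixed fixture: dark base 220 x 140 x 12 mm, its middle 5 mm towards +y of the origin. Origin on the table, x along the V's, roughly towards the robot, z up. Two steel 90 degree V-blocks, 28 mm long, 56 mm wide, centred at x = -57 and +57, y = 0 mm; V bottoms at z = 35, edges (y = +-20) at z = 55 mm. Between them 86 mm is free down to the base.
- home (a point): Where the shaft's origin lies when fully home: fixture x = 0, y = 0, z = 60.5 mm; the shaft's x then runs along the fixture's x and its top is at z = 78.5 mm.
- stop_face (a point): Middle of the blue end stop's face, which looks to the fixture's +x: fixture x = -80, y = 0, z = 60.5 mm. The stop is a plate 36 mm wide that reaches to z = 75 mm.
- clamp (a joint): Clamp arm angle in rad about an axis along the fixture's x: 0 = level across the shaft, its rubber pad just touching a seated shaft; grows as it opens; 1.57 = upright; starts 1.6 to 1.9, leaning outward to the fixture's +y, the ball then reaching 219 mm above the table; stops at -0.15 and 1.95. A stiff hinge (0.15 N m of friction): the arm stays where it is left, about 3 N at the ball moves it.
- clamp_hinge (a point): Hinge of the clamp arm, in the fixture frame at x = 57, y = 50, z = 95 mm, between two blue cheeks 43 mm wide in all (in x) that reach to z = 102 mm.
- clamp_ball (a point): Centre of the red ball, 28 mm diameter, on the end of the clamp arm, 110 mm from the hinge. The arm is a steel bar 20 mm wide (in x) and 12 mm thick, centred on the line from hinge to ball; the pad is 50 mm from the hinge, on the side that faces down when closed.
- multimeter: Bystander: orange multimeter lying flat, 150 x 75 x 36 mm, origin under its middle.
- bushing: Bystander: white printed bushing standing on end, 52 mm diameter, 50 mm high, origin under its middle.
- flange: Bystander: aluminium flange, 70 mm diameter, 30 mm high with its hub, origin under its middle.
- motor_plate: Bystander: black motor plate with holes, 100 x 100 x 12 mm, origin under its middle.
Not all that is in view belongs to the job. Several things have the shape of the shaft; the one meant has the colours described above.

How it is judged:
By the outcome, as a careful person would: the job done as asked, in the order asked, and still so for the second after the job is handed in, with the robot touching nothing.
It also fails if it takes over 61 s, if anything falls off the work surface, if the arm or the gripper's body presses on something with over 40 N, if the wrist force passes 120 N, or if a joint passes its speed limit or range.

### The arm

A 6-joint arm with a two-finger parallel gripper is mounted at the origin on the work surface. World frame = base frame: x ahead of the robot, y to its left, z up, the work surface at z = 0. Lengths are in m, angles in rad, forces in N, time in s.
With the tool pointing down it reaches from about 0.275 to 0.85 m from the base axis. Payload 5.2 kg.
Tool frame: the origin (TCP) lies where the fingers leave the gripper's body, on its centre line; the fingertips stand 73 mm ahead of it and the grasp point (between the pads) lies ahead of it (env.pinch_z is the z of the grasp point in the tool frame, in m); z points along the fingers, y is the line along which they close (so a half turn about z gives the same grasp; the last joint's range is limited). The gripper opens to 85 mm and grips with 20 to 120 N. Pads are 22 mm wide; open, the fingers measure 114 mm over their backs; the gripper's body (76 mm by 85 mm) begins 54 mm behind the grasp point. The pads swing forward as they close: fully open they stand 13 mm farther back than shut.
Start: joints at [1.04, 0.259, 1.535, -0, 1.348, -0.203], TCP at [0.177, 0.521, 0.304] pointing down, gripper open.
Joint ranges: [-3.14, 3.14], [-0.91, 2.08], [0.19, 2.58], [-1.22, 4.36], [0.22, 2.71], [-3.12, 3.12]. Speed limits (rad/s): [2.57, 2.57, 3.14, 3.14, 3.14, 3.14].

### API

Orientations are given as [roll, pitch, yaw] about the fixed x, y, z axes, in that order (R = Rz(yaw) Ry(pitch) Rx(roll)).
In Python, from cell import env gives the robot as it stands.
- The arm moves only by the tool play_rows, never from a script. Its argument "increments" is a list of rows, each a list of 7 numbers: the turn, a rotation vector about the tool's x, y, z in rad, then the shift along the tool's x, y, z in mm, then the finger opening in mm, from 0 to 85.4. In form: [[ax, ay, az, tx, ty, tz, hand], ...]. A call has 1 to 12 rows; each row is the pose to reach, as a shift and turn from the pose commanded when the call began, along the tool's axes at that moment; what a row does not reach only later rows make up. A row lasts 1/8 s, in which the tool goes at most 62.5 mm and 10.7 degrees, less where a joint would pass 70% of its speed; a pose out of reach is approached as far as the arm can. A call with a gripper value outside its range is refused whole. The fingers move at their own pace and stop on an object; "force" is the grip in N (left out, the last holds). Time passes only in rows, so rows that repeat a pose let the fingers close. It gives the time, the measured TCP pose, the force, the opening and the grip force at its end, in the units of the state.
- env.sense(): the state, without advancing time (a new reading comes with each control period).
- env.read_camera(name): name is "scene" or "top" or "wrist"; returns a dict with "pixels" (400x640x3 uint8, red, green, blue), "depth" (400x640 float32, m along the optical axis (not along the pixel's ray), 0 where there is no reading), "intrinsics" (3x3 intrinsics, pixels), "k1" (the pictures are not rectified: a ray, as slopes to the right and down, at radius r is drawn at 1 + k1 r^2 times it, then the intrinsics apply), "world_from_camera" (4x4, takes a point from camera to world coordinates); the wrist camera has in their place "mount" (4x4, takes a point from camera to tool coordinates, whose origin is the TCP and whose axes are the flange's). Camera axes: x right, y down, z forward; pixel columns grow to the right and rows downward; lengths in m; the calibration is good to about 2 mm. A picture is of the moment at which its call begins: read the wrist's pose just before it.
- env.close_job(): hands the job in; it is judged then, once.
The state is a dict: "time_s": time; "joints": joint angles; "joint_vel": joint speeds; "joint_efforts": joint torques, N m; "ee_pos": TCP position; "orientation": TCP orientation; "contact_force": force on the tool from outside, world axes, zero at the start; "moment": the same for the moment, N m; "width": finger opening in m; "grip_force": force on a finger pad.
Only numpy, scipy, OpenCV 4.12 (cv2) and the standard library are available. Lean on these libraries where they do the work, as an engineer would, in place of code of your own. Each camera call takes 0.05 s, during which the arm holds its last target. There are 200 camera calls.

## Working session

There is one attempt and no reset: what is moved stays moved. The work goes in short steps, Python scripts to look and compute and a tool call to move; the robot and the scene stay as the last step left them, time stands still between calls to the robot, and variables do not carry over. Pictures are saved under pics/ and viewed, at most 10 in all, crops included, and the job is handed in when it is done.

Besides the shell and the picture viewer there is one more tool, called after "Call:" by a JSON object that holds its "api" and its "payload". play_rows: Moves the arm, as the interface text tells. Its arguments: {"type":"object","properties":{"increments":{"type":"array","items":{"type":"array","items":{"type":"number"}}},"force":{"type":"number"}},"required":["increments"]}

```bash
ls; mkdir -p pics; python3 - <<'E'
from cell import env
import cv2,numpy as np
print(env.sense(), env.pinch_z)
for n in ("scene","top"):
    c=env.read_camera(n); cv2.imwrite(f"pics/{n}0.png",c["pixels"][:,:,::-1]); np.savez(f"{n}0.npz",**c)
    print(n,c["intrinsics"],c["k1"],c["world_from_camera"])
E
```

```text
pics
{'time_s': 0.0, 'joints': array([ 1.04024116e+00,  2.59342598e-01,  1.53604877e+00, -2.22599019e-05,
        1.34798131e+00, -2.02799400e-01]), 'joint_vel': array([ 1.46949151e-03,  1.20435912e-03, -3.13632620e-04,  2.43330691e-05,
       -5.06083304e-04,  1.49121037e-04]), 'joint_efforts': array([ 7.86764504e-04, -4.46039021e+01, -2.90569532e+01, -1.31243046e-04,
        1.18686308e-02, -4.55446548e-05]), 'ee_pos': array([0.17684353, 0.52039467, 0.30308855]), 'orientation': array([-3.13984474e+00, -3.37261698e-04,  2.81384153e+00]), 'contact_force': array([0.84747787, 0.61660446, 0.97063421]), 'moment': array([-0.01786729, -0.03191511, -0.01725956]), 'grip_force': 0.0, 'width': 0.0856449684330529} 0.0539
scene [[480.12604185   0.         325.67857211]
 [  0.         480.12604185 203.35278644]
 [  0.           0.           1.        ]] -0.0336428404638507 [[-7.20637607e-01  5.68992512e-01 -3.96142601e-01  1.03565122e+00]
 [ 6.93311843e-01  5.91124367e-01 -4.12177961e-01  4.72972975e-01]
 [-3.56628766e-04 -5.71681296e-01 -8.20475696e-01  1.13346354e+00]
 [ 0.00000000e+00  0.00000000e+00  0.00000000e+00  1.00000000e+00]]
top [[363.5427379    0.         314.5814835 ]
 [  0.         363.5427379  198.68371008]
 [  0.           0.           1.        ]] -0.05836062474757083 [[ 0.00334682 -0.98444471  0.17566277  0.33234693]
 [-0.9999895  -0.00274463  0.00367096 -0.07129779]
 [-0.00313172 -0.17567321 -0.98444356  1.16918959]
 [ 0.          0.          0.          1.        ]]
```

View pics/scene0.png

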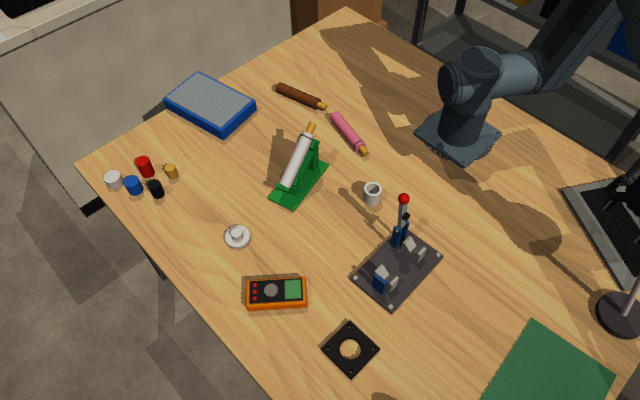

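View pics/top0.png

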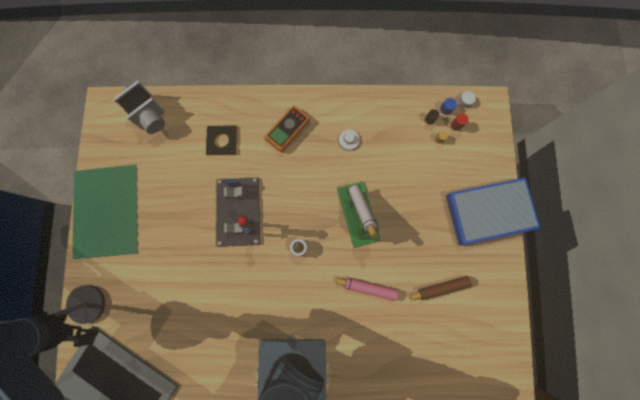

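The scene view shows the shaft in the green stand at about (297,160), the fixture at (397,270) with its red ball at (404,199), the multimeter (277,292), motor plate (350,348), flange (237,236) and bushing (372,193). Things that could be taken for the shaft:
- aluminium bar in the stand, scene (297,160) / top (362,210)
- pink bar, scene (350,133) / top (370,288)
- brown bar, scene (300,95) / top (442,288)

By the description it is the one in the stand. I'll check that in a crop and measure.

```bash
cat > h.py <<'E'
import numpy as np,cv2
from scipy.spatial.transform import Rotation as R
def und(c,uv):
    k1=float(c["k1"]); 
    return cv2.undistortPoints(np.asarray(uv,float).reshape(-1,1,2),c["intrinsics"],np.array([k1,0,0,0.]))[:,0]
def rays(c,uv,T):
    s=und(c,uv); d=np.c_[s,np.ones(len(s))]@T[:3,:3].T
    return T[:3,3],d
def cloud(c,T):
    h,w=c["depth"].shape; v,u=np.mgrid[:h,:w]
    uv=np.c_[u.ravel(),v.ravel()]
    o,d=rays(c,uv,T); z=c["depth"].ravel()[:,None]
    P=o+d*z; P[z[:,0]==0]=np.nan
    return P.reshape(h,w,3)
def plane(c,uv,T,z):
    o,d=rays(c,uv,T); return o+d*((z-o[2])/d[:,2])[:,None]
def toolT(s):
    T=np.eye(4);T[:3,:3]=R.from_euler('xyz',s["orientation"]).as_matrix();T[:3,3]=s["ee_pos"];return T
E
python3 - <<'E'
from h import *
from scipy.optimize import least_squares
for n in("scene","top"):
    c=np.load(f"{n}0.npz");T=c["world_from_camera"];P=cloud(c,T);im=c["pixels"];hsv=cv2.cvtColor(im,cv2.COLOR_RGB2HSV)
    Hh,S,V=[hsv[...,i].astype(int) for i in range(3)]
    table=P[(abs(P[...,0]-.45)<.2)&(abs(P[...,1])<.05)]
    print(n,"table z med",np.nanmedian(table[:,2]),np.nanstd(table[:,2]))
    X,Y,Z=P[...,0],P[...,1],P[...,2]
    reg=(X>.3)&(X<.75)&(Y<-.08)&(Y>-.35)
    g=reg&(Hh>50)&(Hh<80)&(S>120)
    base=g&(Z<.03); uv=np.argwhere(base)[:,::-1]
    p=plane(c,uv,T,.010)[:,:2].astype(np.float32)
    print(" stand rect",cv2.minAreaRect(p), base.sum())
    sh=reg&(Z>.075)&(S<70)&(V>60); q=P[sh]; print(" shaft px",sh.sum(),np.nanmean(q,0),"hsv",np.median(hsv[sh],0))
    br=reg&(Z>.12)&(S>100)&(Hh>10)&(Hh<30); print(" brass",br.sum(),np.nanmean(P[br],0))
    def f(p):
        d=np.array([np.cos(.6)*np.cos(p[0]),np.cos(.6)*np.sin(p[0]),np.sin(.6)]);o=np.array([p[1],p[2],q[:,2].mean()])
        w=q-o;return np.linalg.norm(w-np.outer(w@d,d),axis=1)-.018
    m=q.mean(0); best=least_squares(f,[np.arctan2(*(np.nanmean(P[br],0)-m)[[1,0]]),m[0],m[1]],loss='soft_l1',f_scale=.002)
    p=best.x;d=np.array([np.cos(.6)*np.cos(p[0]),np.cos(.6)*np.sin(p[0]),np.sin(.6)]);o=np.array([p[1],p[2],q[:,2].mean()])
    t=(q-o)@d;print(" cyl",p,"rms",np.sqrt(np.mean(f(p)**2)),"axis at z .108",o+d*(.108-o[2])/d[2],"t range",np.percentile(t,[1,50,99]),"mid by range",o+d*np.percentile(t,[1,99]).mean())
    reg=(X>.35)&(X<.7)&(Y>.08)&(Y<.4)
    dk=reg&(V<95)&(S<90)&(abs(Z-.012)<.008); uv=np.argwhere(dk)[:,::-1]
    print(" base rect",cv2.minAreaRect(plane(c,uv,T,.012)[:,:2].astype(np.float32)),dk.sum())
    rd=reg&((Hh<8)|(Hh>172))&(S>150);print(" ball",rd.sum(),np.nanmean(P[rd],0),np.argwhere(rd).mean(0)[::-1] if rd.any() else 0)
    bl=reg&(Hh>100)&(Hh<125)&(S>110)&(Z>.02);pp=P[bl];print(" blue",bl.sum(),[ (pp[m].mean(0),m.sum()) for m in (pp[:,0]>np.median(pp[:,0]),pp[:,0]<=np.median(pp[:,0]))])
    stl=reg&(S<60)&(V>100)&(Z>.025)&(Z<.07);print(" steel",stl.sum(),np.nanmean(P[stl],0))
    if n=="scene":
        cv2.imwrite("pics/crop1.png",cv2.hconcat([cv2.resize(im[110:220,240:350,::-1],(400,400),interpolation=cv2.INTER_CUBIC),cv2.resize(im[190:310,345:465,::-1],(400,400),interpolation=cv2.INTER_CUBIC)]))
E
```

```text
scene table z med 0.0015738365388990871 0.010904986906300899
 stand rect ((0.4931524991989136, -0.20540708303451538), (0.1985146552324295, 0.08936089277267456), 14.873872756958008) 959
 shaft px 721 [ 0.5008963  -0.20014268  0.12154019] hsv [ 14.  34. 192.]
 brass 80 [ 0.42502857 -0.22461461  0.16852464]
 cyl [-2.87239628  0.48002287 -0.21170426] rms 0.0023620895921508353 axis at z .108 [ 0.49910171 -0.20644053  0.108     ] t range [-0.09837523 -0.01867257  0.05658928] mid by range [ 0.49664555 -0.20711817  0.10974313]
 base rect ((0.5506317019462585, 0.19190114736557007), (0.3306165635585785, 0.16199082136154175), 9.388809204101562) 3034
 ball 93 [0.4498435  0.12741251 0.21433728] [403.41935484 198.19354839]
 blue 420 [(array([0.57827653, 0.19018089, 0.05608857]), np.int64(210)), (array([0.45038385, 0.14000834, 0.06367475]), np.int64(210))]
 steel 339 [0.50095262 0.18704767 0.04960587]
top table z med -0.00039558136046036196 0.009135342890608269
 stand rect ((0.4817899465560913, -0.1833667755126953), (0.17082588374614716, 0.011805890128016472), 10.117321968078613) 5
 shaft px 543 [ 0.49389862 -0.20447932  0.12466256] hsv [ 14.  31. 150.]
 brass 84 [ 0.41973102 -0.22630942  0.16833968]
 cyl [-2.87666807  0.47263937 -0.21290434] rms 0.0022524839256216718 axis at z .108 [ 0.49614526 -0.20652715  0.108     ] t range [-0.10816368 -0.01574489  0.05076524] mid by range [ 0.4954995  -0.20670235  0.10845776]
 base rect ((0.5490611791610718, 0.18890298902988434), (0.32940903306007385, 0.156228706240654), 9.448299407958984) 2105
 ball 61 [0.44441351 0.12416058 0.21504093] [242.         220.13114754]
 blue 0 [(array([nan, nan, nan]), np.int64(0)), (array([nan, nan, nan]), np.int64(0))]
 steel 189 [0.50017081 0.18641458 0.04902175]
  return _methods._mean(a, axis=axis, dtype=dtype,
  ret = ret.dtype.type(ret / rcount)
<stdin>:26: RuntimeWarning: Mean of empty slice.
  ret = um.true_divide(
```

View pics/crop1.png

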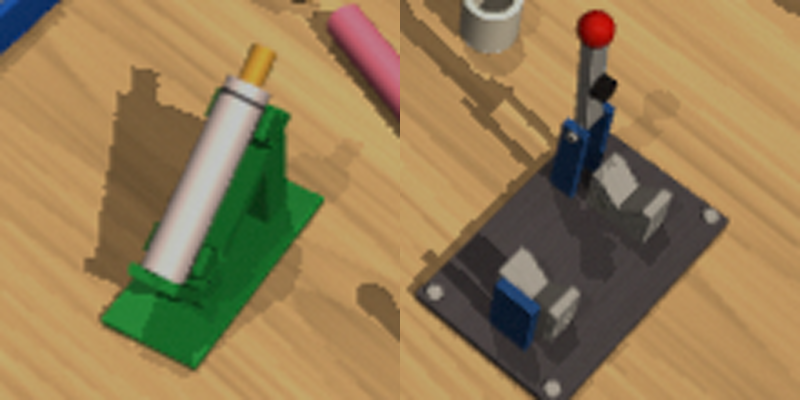

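The crop confirms it: white-aluminium body, brass journal and dark band at the upper end, in the green stand. The blue end stop is on the fixture's side away from the robot. Next I look at the fixture, then the shaft, with the wrist camera.

```bash
cat >> h.py <<'E'
def plan(pos,Rm,s=None):
    "increments from the present pose to tool pose (TCP pos, rotation)"
    if s is None:
        from cell import env; s=env.sense()
    T=toolT(s); rv=R.from_matrix(T[:3,:3].T@Rm).as_rotvec(); t=T[:3,:3].T@(np.asarray(pos)-T[:3,3])*1000
    print("rot",rv.round(3),"shift mm",t.round(1),"rows",np.ceil(max(np.linalg.norm(t)/62.5,np.degrees(np.linalg.norm(rv))/10.7)))
def down(yaw,tilt=0): # tool x horizontal along yaw, tilt about tool y
    return R.from_euler('z',yaw).as_matrix()@R.from_euler('x',np.pi).as_matrix()@R.from_euler('y',tilt).as_matrix()
E
python3 - <<'E'
from cell import env
from h import *
c=env.read_camera("wrist"); M=c["mount"]; print(M.round(4),c["intrinsics"],c["k1"])
s=env.sense()
# camera look: put tool so that the camera's optical axis hits (0.5,0.185,.04) with TCP z .30
for yaw in (3.14,2.814):
    Rm=down(yaw); z=.36; o=Rm@M[:3,3]; d=Rm@M[:3,2]
    k=(.04-(z+o[2]))/d[2]; off=(o+d*k)[:2]
    pos=np.r_[np.array([.50,.18])-off,z]; print(pos,np.linalg.norm(pos[:2])); plan(pos,Rm,s)
E
```

```text
[[-1.100e-03 -9.588e-01 -2.839e-01  7.280e-02]
 [ 1.000e+00 -6.000e-04 -2.000e-03  0.000e+00]
 [ 1.700e-03 -2.839e-01  9.588e-01 -6.970e-02]
 [ 0.000e+00  0.000e+00  0.000e+00  1.000e+00]] [[324.22243869   0.         321.20379924]
 [  0.         324.22243869 200.73099403]
 [  0.           0.           1.        ]] -0.05480660268820995
[0.45740705 0.18083495 0.36      ] 0.49185616999845044
rot [-0.001 -0.    -0.326] shift mm [-374.9 -231.3  -56.5] rows 8.0
[0.45991778 0.19443164 0.36      ] 0.4993275748017756
rot [-0.001 -0.    -0.   ] shift mm [-372.9 -217.6  -56.5] rows 7.0
```

Call:
{"api": "play_rows", "payload": {"increments": [[0,0,0,-40,-20,-57,85],[0,0,0,-90,-50,-57,85],[0,0,0,-373,-218,-57,85],[0,0,0,-373,-218,-57,85],[0,0,0,-373,-218,-57,85],[0,0,0,-373,-218,-57,85],[0,0,0,-373,-218,-57,85],[0,0,0,-373,-218,-57,85],[0,0,0,-373,-218,-57,85],[0,0,0,-373,-218,-57,85],[0,0,0,-373,-218,-57,85]]}}

```text
time_s: 1.52
ee_pos: [0.459, 0.1956, 0.3611]
orientation: [3.141, -0.0, 2.816]
contact_force: [-0.3, 0.7, -0.2]
width: 0.0851
grip_force: 0.0
```

```bash
python3 - <<'E'
from cell import env
from h import *
s=env.sense();c=env.read_camera("wrist");T=toolT(s)@c["mount"]
print(s["time_s"],s["ee_pos"],s["joints"].round(3),s["contact_force"])
np.savez("w1.npz",T=T,**c);im=c["pixels"];cv2.imwrite("pics/w1.png",im[:,:,::-1])
print(plane(c,[[320,200]],T,.04))
E
```

```text
1.525 [0.45897264 0.19562867 0.36105352] [ 0.179  0.132  1.554  0.     1.455 -1.067] [-0.2704672   0.67962631 -0.22060179]
[[0.49796776 0.18017892 0.04      ]]
```

View pics/w1.png

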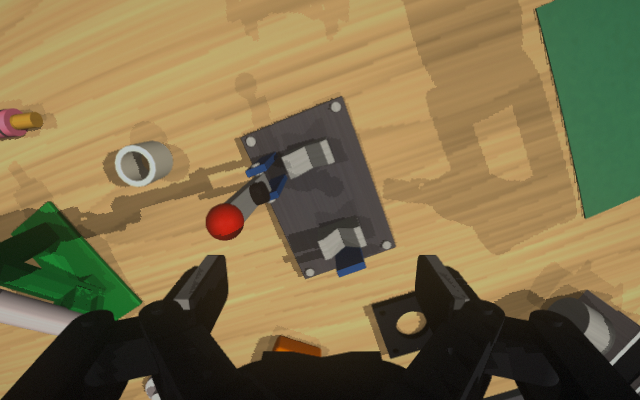

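The wrist view shows the fixture base with four screws near (251,142), (336,107), (387,245) and (310,272), steel V-blocks at (310,158) and (342,242), the blue stop at (350,268) and the ball at (225,222).

```bash
python3 - <<'E'
from h import *
c=np.load("w1.npz");T=c["T"];im=c["pixels"];hsv=cv2.cvtColor(im,cv2.COLOR_RGB2HSV)
g=cv2.cvtColor(im,cv2.COLOR_RGB2GRAY); P=cloud(c,T)
uv=[]
for u,v in [(251,142),(336,107),(387,245),(310,272)]:
    w=g[v-9:v+10,u-9:u+10].astype(float); S=hsv[v-9:v+10,u-9:u+10,1]
    m=((w>130)&(S<60)).astype(np.uint8); n,l,st,ce=cv2.connectedComponentsWithStats(m)
    k=1+np.argmin([np.hypot(*(ce[i]-9)) for i in range(1,n)]); uv.append(ce[k]+[u-9,v-9]); print(st[k,4],uv[-1])
q=plane(c,uv,T,.013)[:,:2];print(q.round(4), [np.linalg.norm(q[i]-q[i-1]).round(4) for i in range(4)])
ctr=q.mean(0); d=(q[0]+q[1]-q[2]-q[3]);d/=np.linalg.norm(d); e=q[0]+q[3]-q[1]-q[2];e/=np.linalg.norm(e)
print("ctr",ctr,"x dir",d,np.arctan2(d[1],d[0]),"y dir",e,"yaw from y",np.arctan2(-e[0],e[1]))
# dark base rectangle via mask
X,Y,Z=P[...,0],P[...,1],P[...,2]
yaw=np.arctan2(d[1],d[0]); fy=np.array([-d[1],d[0]]); O=ctr-.005*fy; print("origin",O)
L=np.stack([(X-O[0])*d[0]+(Y-O[1])*d[1],(X-O[0])*fy[0]+(Y-O[1])*fy[1],Z],-1)
inr=(abs(L[...,0])<.1)&(abs(L[...,1])<.08)
st=inr&(hsv[...,1]<60)&(hsv[...,2]>110)&(Z>.025)&(Z<.07)
for s in(1,-1):
    b=L[st&(L[...,0]*s>0)]; print("V",s,len(b),b.mean(0),b.min(0),b.max(0), "z~|y|:",[b[(b[:,1]*t>0)].mean(0).round(4) for t in(1,-1)])
bl=inr&(hsv[...,0]>100)&(hsv[...,0]<125)&(hsv[...,1]>110)&(Z>.06)
for s in(1,-1):
    b=L[bl&(L[...,0]*s>0)]; print("blue",s,len(b),b.mean(0),b.min(0),b.max(0))
rd=((hsv[...,0]<8)|(hsv[...,0]>172))&(hsv[...,1]>150)&(Z>.15);b=L[rd];print("ball surf",b.mean(0)); 
(u,v),r=cv2.minEnclosingCircle(np.argwhere(rd)[:,::-1].astype(np.float32)); o,dd=rays(c,[[u,v]],T);
bw=plane(c,[[u,v]],T,.203)[0][:2]-O;print("ball ctr @.203",bw@d,bw@fy,u,v,r)
E
```

```text
62 [250.51612903 141.22580645]
70 [335.67142857 106.41428571]
48 [386.4375     244.77083333]
42 [309.61904762 272.04761905]
[[0.4027 0.1184]
 [0.3969 0.2349]
 [0.5974 0.2448]
 [0.6031 0.1285]] [np.float64(0.2007), np.float64(0.1166), np.float64(0.2007), np.float64(0.1165)]
ctr [0.50000967 0.18167339] x dir [-0.99877027 -0.04957766] -3.0919946627120614 y dir [ 0.04942965 -0.99877761] yaw from y -3.0921428485314366
origin [0.49976178 0.18666725]
V 1 752 [0.05762637 0.00478217 0.0493429 ] [ 0.04332054 -0.0284207   0.03362323] [0.07134253 0.0278895  0.05705829] z~|y|: [array([0.0576, 0.0137, 0.0478]), array([ 0.0577, -0.0239,  0.0545])]
V -1 610 [-0.05616228  0.00492853  0.04945296] [-0.07061958 -0.02848439  0.03380298] [-0.04214418  0.02741361  0.0567019 ] z~|y|: [array([-0.0561,  0.0137,  0.0479]), array([-0.0562, -0.024 ,  0.0545])]
blue 1 297 [0.06228128 0.04405038 0.09601966] [ 0.0263558  -0.06912988  0.06029963] [0.07684384 0.06009224 0.37586915]
blue -1 185 [-0.08402445 -0.00029277  0.07473081] [-0.0888779  -0.01748855  0.07345772] [-0.07947666  0.01677398  0.07679071]
ball surf [0.05929363 0.05634435 0.21356836]
ball ctr @.203 -0.04727047730471725 -0.02880630759298904 382.0 296.0 192.5098419189453
```

```bash
python3 - <<'E'
from h import *
O=np.array([.497,-.2065,.108]);yaw=.267;u=np.array([np.cos(yaw),np.sin(yaw),0]);n=np.sin(.6)*u+np.array([0,0,np.cos(.6)])
print(O+.2*n)
plan(np.r_[.55,-.19,.34],down(2.816-2.2))
E
```

```text
[ 0.60592707 -0.17670507  0.27306712]
rot [ 0.  -0.   2.2] shift mm [-209.4 -336.2   21. ] rows 12.0
```

Call:
{"api": "play_rows", "payload": {"increments": [[0,0,0.18,-15,-25,0,85],[0,0,0.36,-40,-65,0,85],[0,0,0.55,-70,-110,0,85],[0,0,0.73,-95,-150,0,85],[0,0,0.92,-120,-195,0,85],[0,0,1.1,-150,-240,10,85],[0,0,1.3,-180,-290,15,85],[0,0,1.48,-205,-330,20,85],[0,0,1.66,-209,-336,21,85],[0,0,1.85,-209,-336,21,85],[0,0,2.03,-209,-336,21,85],[0,0,2.2,-209,-336,21,85]]}}

```text
time_s: 3.08
ee_pos: [0.5499, -0.19, 0.34]
orientation: [-3.142, -0.0, 0.61]
contact_force: [-1.1, -0.4, -0.3]
width: 0.0853
grip_force: 0.0
```

```bash
python3 - <<'E'
from h import *
from cell import env
print(env.sense()["joints"],env.sense()["orientation"])
plan([ 0.606,-0.177 , 0.273],down(.267,-.6))
E
```

```text
[-5.24399942e-01  2.95644315e-01  1.39650753e+00  1.74534518e-04
  1.44941853e+00  4.36850891e-01] [-3.14153953e+00 -1.66402235e-04  6.09524359e-01]
rot [ 0.103 -0.594  0.332] shift mm [53.4 21.4 67. ] rows 4.0
```

Call:
{"api": "play_rows", "payload": {"increments": [[0.03,-0.15,0.08,14,6,17,85],[0.05,-0.3,0.17,27,11,34,85],[0.08,-0.45,0.25,40,16,50,85],[0.103,-0.594,0.332,53.4,21.4,67,85],[0.103,-0.594,0.332,53.4,21.4,67,85],[0.103,-0.594,0.332,53.4,21.4,67,85]]}}

```text
time_s: 3.82
ee_pos: [0.6057, -0.1774, 0.2738]
orientation: [-3.141, 0.597, 0.274]
contact_force: [0.3, -0.2, 0.4]
width: 0.0846
grip_force: 0.0
```

```bash
cat > shaft.py <<'E'
from cell import env
from h import *
from scipy.optimize import least_squares
s=env.sense();c=env.read_camera("wrist");T=toolT(s)@c["mount"]
np.savez("w2.npz",T=T,**c);im=c["pixels"];cv2.imwrite("pics/w2.png",im[:,:,::-1])
P=cloud(c,T);hsv=cv2.cvtColor(im,cv2.COLOR_RGB2HSV)
O=np.array([.497,-.2065,.108]);yaw=-2.875
d=np.array([np.cos(.6)*np.cos(yaw),np.cos(.6)*np.sin(yaw),np.sin(.6)])
w=P-O;t=w@d;r=np.linalg.norm(w-t[...,None]*d,axis=-1)
body=(r<.03)&(abs(t)<.07)&(hsv[...,1]<70);q=P[body]
def f(p):
    D=np.array([np.cos(p[3])*np.cos(p[0]),np.cos(p[3])*np.sin(p[0]),np.sin(p[3])])
    w=q-np.array([p[1],p[2],.108]);return np.linalg.norm(w-np.outer(w@D,D),axis=1)-.018
b=least_squares(f,[yaw,.497,-.2065,.6],loss='soft_l1',f_scale=.001);p=b.x
D=np.array([np.cos(p[3])*np.cos(p[0]),np.cos(p[3])*np.sin(p[0]),np.sin(p[3])]);C=np.array([p[1],p[2],.108])
print("n",len(q),"fit yaw,x,y,slope",p.round(4),"rms",np.sqrt((f(p)**2).mean()))
w=P-C;t=w@D;r=np.linalg.norm(w-t[...,None]*D,axis=-1)
al=(r<.022)&(hsv[...,1]<70); br=(r<.014)&(t>.06)&(hsv[...,1]>100)&(hsv[...,0]>10)&(hsv[...,0]<32)
print("body t",np.percentile(t[al],[0.5,2,50,98,99.5]).round(4),"brass t",np.percentile(t[br],[1,99]).round(4),br.sum())
E
python3 shaft.py
```

```text
n 6884 fit yaw,x,y,slope [-2.8757  0.497  -0.2075  0.6007] rms 0.0006190694032694612
body t [-0.0799 -0.078  -0.0103  0.0753  0.0785] brass t [0.0851 0.1095] 486
```

View pics/w2.png

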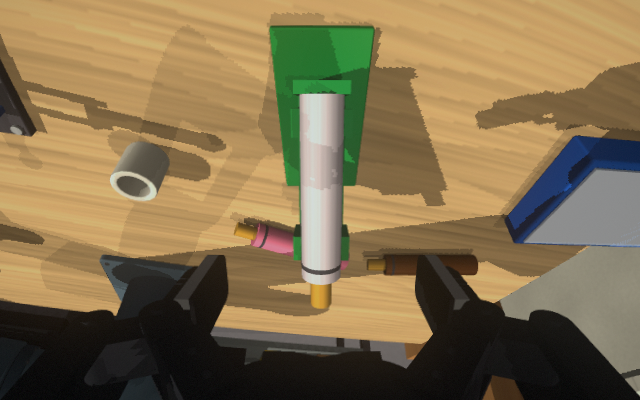

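The wrist view shows the shaft centred at (322,190), with the brass journal at (320,295), the dark band at (320,270) and the pads either side. The cylinder fit is good (0.6 mm rms).

```bash
python3 - <<'E'
from h import *
O=np.array([.497,-.2075,.108]);yaw=-2.8757+np.pi;Rm=down(yaw,-.6);n=-Rm[:,2]
print(n); plan(O+.054*n,Rm)
E
```

```text
[0.54479999 0.14837147 0.82533561]
rot [ 0.005 -0.004  0.005] shift mm [  1.   -0.6 147.7] rows 3.0
```

Call:
{"api": "play_rows", "payload": {"increments": [[0.005,-0.004,0.005,1,-0.6,20,85],[0.005,-0.004,0.005,1,-0.6,55,85],[0.005,-0.004,0.005,1,-0.6,90,85],[0.005,-0.004,0.005,1,-0.6,115,85],[0.005,-0.004,0.005,1,-0.6,132,85],[0.005,-0.004,0.005,1,-0.6,142,85],[0.005,-0.004,0.005,1,-0.6,147.7,85],[0.005,-0.004,0.005,1,-0.6,147.7,85],[0.005,-0.004,0.005,1,-0.6,147.7,85]]}}

```text
time_s: 5.0
ee_pos: [0.5265, -0.1995, 0.1511]
orientation: [-3.141, 0.603, 0.265]
contact_force: [-0.7, -0.5, -0.8]
width: 0.0849
grip_force: 0.0
```

```bash
python3 - <<'E'
from h import *
O=np.array([.497,-.2075,.108]);yaw=-2.8757+np.pi;Rm=down(yaw,-.6);n=-Rm[:,2]
plan(O+.054*n,Rm)
E
```

```text
rot [-0.001  0.003 -0.001] shift mm [-0.9  0.  -1.2] rows 1.0
```

Well placed and no contact. Closing gently, then gripping.

Call:
{"api": "play_rows", "payload": {"increments": [[0,0,0,-1,0,-1,60],[0,0,0,-1,0,-1,45],[0,0,0,-1,0,-1,40],[0,0,0,-1,0,-1,36],[0,0,0,-1,0,-1,32],[0,0,0,-1,0,-1,30],[0,0,0,-1,0,-1,30],[0,0,0,-1,0,-1,30]], "force": 60}}

```text
time_s: 6.0
ee_pos: [0.5261, -0.1998, 0.1521]
orientation: [-3.141, 0.603, 0.265]
contact_force: [2.6, -3.5, 2.4]
width: 0.0345
grip_force: 59.7
```

Call:
{"api": "play_rows", "payload": {"increments": [[0,0,0,0,0,-3,30],[0,0,0,0,0,-10,30],[0,0,0,0,0,-25,30],[0,0,0,0,0,-45,30],[0,0,0,0,0,-70,30],[0,0,0,0,0,-95,30],[0,0,0,0,0,-110,30],[0,0,0,0,0,-120,30],[0,0,0,0,0,-120,30],[0,0,0,0,0,-120,30]]}}

```text
time_s: 7.25
ee_pos: [0.5912, -0.1817, 0.25]
orientation: [-3.139, 0.605, 0.266]
contact_force: [-0.9, -0.0, -4.9]
width: 0.0345
grip_force: 60.1
```

```bash
python3 - <<'E'
from h import *
F=np.array([.4998,.1867]);yaw=-3.092+np.pi
fx=np.array([np.cos(-3.092),np.sin(-3.092)])
from cell import env
s=env.sense();print(s["joints"].round(2),s["contact_force"],s["moment"])
# 1: level at safe height above the fixture
plan(np.r_[F+fx*.004,.30],down(yaw))
plan(np.r_[F+fx*.004,.30],R.from_euler('xyz',s["orientation"]).as_matrix())
E
```

```text
[-0.33  0.71  1.07 -0.34  1.87  0.96] [-0.88455209 -0.03288943 -4.90651868] [ 0.20310093 -0.67034733 -0.02575734]
rot [0.063 0.603 0.209] shift mm [ -24.5 -380.5  -42.7] rows 7.0
rot [0. 0. 0.] shift mm [ -24.5 -380.5  -42.7] rows 7.0
```

```bash
python3 - <<'E'
from h import *
from cell import env
F=np.array([.4998,.1867]);yaw=-3.092+np.pi
fx=np.array([np.cos(-3.092),np.sin(-3.092)]);s=env.sense()
plan(np.r_[s["ee_pos"][:2],.37],toolT(s)[:3,:3])
plan(np.r_[.55,0,.37],down(yaw))
plan(np.r_[F+fx*.004,.36],down(yaw))
E
```

```text
rot [0. 0. 0.] shift mm [-68.3  -0.3 -98.7] rows 2.0
rot [0.063 0.603 0.209] shift mm [ -61.7 -186.5 -102.7] rows 4.0
rot [0.063 0.603 0.209] shift mm [ -58.7 -380.6  -92.1] rows 7.0
```

Call:
{"api": "play_rows", "payload": {"increments": [[0,0,0,-15,0,-22,30],[0.005,0.05,0.02,-40,-10,-60,30],[0.013,0.12,0.04,-60,-40,-90,30],[0.02,0.2,0.07,-62,-80,-100,30],[0.03,0.29,0.1,-62,-130,-102,30],[0.04,0.38,0.13,-62,-186,-103,30],[0.05,0.47,0.16,-61,-240,-101,30],[0.057,0.54,0.19,-60,-295,-98,30],[0.063,0.603,0.209,-59,-340,-94,30],[0.063,0.603,0.209,-59,-370,-92,30],[0.063,0.603,0.209,-58.7,-380.6,-92,30],[0.063,0.603,0.209,-58.7,-380.6,-92,30]]}}

```text
time_s: 8.75
ee_pos: [0.4955, 0.1863, 0.3598]
orientation: [3.14, 0.0, 0.05]
contact_force: [0.9, -0.6, -4.7]
width: 0.0344
grip_force: 60.6
```

```bash
cat > held.py <<'E'
from cell import env
from h import *
from scipy.optimize import least_squares
import sys
s=env.sense();c=env.read_camera("wrist");TT=toolT(s);M=c["mount"]
print(s["time_s"],s["joints"].round(2),s["contact_force"].round(1))
im=c["pixels"];cv2.imwrite(sys.argv[1],im[:,:,::-1])
P=cloud(c,M) # in tool frame
hsv=cv2.cvtColor(im,cv2.COLOR_RGB2HSV)
X,Y,Z=P[...,0],P[...,1],P[...,2]
m=(abs(Y)<.025)&(Z>.02)&(Z<.075)&(X>.018)&(X<.12)&(hsv[...,1]<70)&(hsv[...,2]>90);q=P[m];print(len(q))
def f(p):
    D=np.array([1,p[0],p[1]]);D/=np.linalg.norm(D);w=q-np.array([0,p[2],p[3]]);return np.linalg.norm(w-np.outer(w@D,D),axis=1)-.018
b=least_squares(f,[0,0,0,.054],loss='soft_l1',f_scale=.001);p=b.x
D=np.array([1,p[0],p[1]]);D/=np.linalg.norm(D);w=P-np.array([0,p[2],p[3]]);t=w@D;r=np.linalg.norm(w-t[...,None]*D,axis=-1)
al=(r<.021)&(hsv[...,1]<70)&(hsv[...,2]>90)&(t>0)
print("held fit (tool): slopes y,z",p[:2].round(4),"y0,z0 mm",(p[2:]*1e3).round(1),"rms",np.sqrt((f(p)**2).mean()).round(5),"plain end t",np.percentile(t[al],[98,99,99.7,100]).round(4))
Dw=TT[:3,:3]@D; print("world x-axis of shaft",(-Dw).round(4),"yaw",np.arctan2(-Dw[1],-Dw[0]))
E
python3 held.py pics/w3.png
```

```text
8.75 [ 0.15  0.19  1.49 -0.    1.46  1.67] [ 0.9 -0.6 -4.7]
16710
held fit (tool): slopes y,z [-0.0037 -0.005 ] y0,z0 mm [ 0.  53.2] rms 0.0005 plain end t [0.0794 0.08   0.0804 0.0807]
world x-axis of shaft [-0.9985 -0.0541 -0.0048] yaw -3.0874759079806324
```

View pics/w3.png

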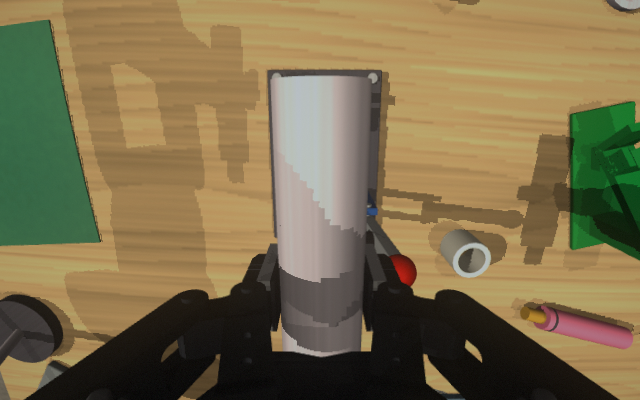

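The wrist view shows the shaft held squarely between the pads: plain end at (322,76) toward the stop, ball at (400,270) clear of the fingers. I'll descend to 10 mm above home.

```bash
python3 - <<'E'
from h import *
F=np.array([.4998,.1867]);fx=np.array([np.cos(-3.092),np.sin(-3.092)])
Rm=down(.0496-.0045)@R.from_euler('y',-.005).as_matrix()
plan(np.r_[F+fx*.0045,.1237],Rm)
E
```

```text
rot [ 0.001 -0.005  0.004] shift mm [ -0.6  -1.1 236.2] rows 4.0
```

Call:
{"api": "play_rows", "payload": {"increments": [[0.001,-0.005,0.004,0,0,15,30],[0.001,-0.005,0.004,0,-0.5,50,30],[0.001,-0.005,0.004,-0.6,-1.1,90,30],[0.001,-0.005,0.004,-0.6,-1.1,130,30],[0.001,-0.005,0.004,-0.6,-1.1,165,30],[0.001,-0.005,0.004,-0.6,-1.1,195,30],[0.001,-0.005,0.004,-0.6,-1.1,215,30],[0.001,-0.005,0.004,-0.6,-1.1,228,30],[0.001,-0.005,0.004,-0.6,-1.1,234,30],[0.001,-0.005,0.004,-0.6,-1.1,236.2,30],[0.001,-0.005,0.004,-0.6,-1.1,236.2,30],[0.001,-0.005,0.004,-0.6,-1.1,236.2,30]]}}

```text
time_s: 10.3
ee_pos: [0.496, 0.1875, 0.1248]
orientation: [-3.141, 0.002, 0.046]
contact_force: [0.7, -0.3, -5.4]
width: 0.0347
grip_force: 60.7
```

```bash
python3 held.py pics/w4.png; python3 - <<'E'
from h import *
F=np.array([.4998,.1867]);fx=np.array([np.cos(-3.092),np.sin(-3.092)])
Rm=down(.0496-.0045)@R.from_euler('y',-.005).as_matrix()
plan(np.r_[F+fx*.0045,.1237],Rm)
import cv2
from cell import env
c=env.read_camera("scene");cv2.imwrite("pics/s4.png",cv2.hconcat([cv2.resize(c["pixels"][180:310,340:470,::-1],(400,400),interpolation=cv2.INTER_CUBIC),cv2.resize(cv2.imread("pics/w4.png"),(640,400))[:,160:560]]))
E
```

```text
10.3 [0.15 0.41 1.8  0.   0.93 1.67] [ 0.7 -0.3 -5.4]
18453
held fit (tool): slopes y,z [-0.0031 -0.003 ] y0,z0 mm [ 0.  53.2] rms 0.00286 plain end t [0.0793 0.0799 0.0803 0.0933]
world x-axis of shaft [-9.988e-01 -4.860e-02 -6.000e-04] yaw -3.093000114119891
rot [-0.001 -0.003  0.   ] shift mm [-0.6  1.1  1. ] rows 1.0
```

View pics/s4.png

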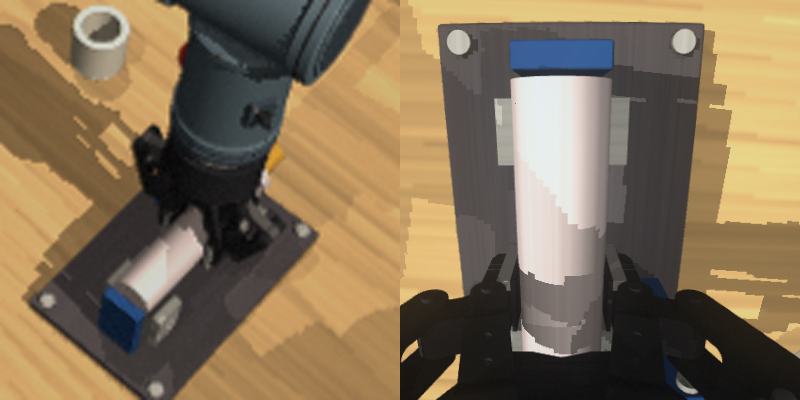

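The view shows the shaft over the V's, with a clear gap of a few mm to the blue stop at (562,75) of the crop. The block centre lies about 1 mm to tool +y, matching the computed correction.

Call:
{"api": "play_rows", "payload": {"increments": [[0,-0.002,0,0,1.1,0,30],[0,-0.002,0,0,1.1,2,30],[0,-0.002,0,0,1.1,4,30],[0,-0.002,0,0,1.1,6,30],[0,-0.002,0,0,1.1,7.5,30],[0,-0.002,0,0,1.1,8.5,30],[0,-0.002,0,0,1.1,8.5,30]]}}

```text
time_s: 11.28
ee_pos: [0.4956, 0.1863, 0.1155]
orientation: [-3.141, 0.006, 0.045]
contact_force: [-0.0, -0.5, -4.2]
width: 0.0344
grip_force: 60.7
```

Call:
{"api": "play_rows", "payload": {"increments": [[0,0,0,1,0,0,30],[0,0,0,2,0,0,30],[0,0,0,2.7,0,0,30],[0,0,0,2.7,0,0,30]]}}

```text
time_s: 11.78
ee_pos: [0.4984, 0.1865, 0.1156]
orientation: [-3.141, 0.006, 0.045]
contact_force: [0.0, 0.5, -4.6]
width: 0.0345
grip_force: 60.7
```

Call:
{"api": "play_rows", "payload": {"increments": [[0,0,0,0.3,0,0,30],[0,0,0,0.6,0,0,30],[0,0,0,0.9,0,0,30],[0,0,0,0.9,0,0,30]]}}

```text
time_s: 12.28
ee_pos: [0.4992, 0.1865, 0.1155]
orientation: [-3.141, 0.006, 0.045]
contact_force: [0.6, -1.2, -4.5]
width: 0.0348
grip_force: 60.7
```

Call:
{"api": "play_rows", "payload": {"increments": [[0,0,0,0.3,0,0,30],[0,0,0,0.6,0,0,30],[0,0,0,0.6,0,0,30]]}}

```text
time_s: 12.65
ee_pos: [0.4994, 0.1865, 0.1154]
orientation: [-3.141, 0.007, 0.045]
contact_force: [-1.6, -1.0, -4.8]
width: 0.0343
grip_force: 60.7
```

Call:
{"api": "play_rows", "payload": {"increments": [[0,0,0,0.3,0,0,30],[0,0,0,0.5,0,0,30],[0,0,0,0.5,0,0,30]]}}

```text
time_s: 13.02
ee_pos: [0.4995, 0.1865, 0.1153]
orientation: [-3.141, 0.008, 0.046]
contact_force: [-5.7, -0.6, -2.9]
width: 0.0346
grip_force: 60.8
```

The end touches the stop with about 5 N. Easing slightly and lowering.

Call:
{"api": "play_rows", "payload": {"increments": [[0,0,0,-0.2,0,0.3,30],[0,0,0,-0.2,0,0.7,30],[0,0,0,-0.2,0,1.0,30],[0,0,0,-0.2,0,1.0,30]]}}

```text
time_s: 13.52
ee_pos: [0.4994, 0.1865, 0.1144]
orientation: [-3.141, 0.007, 0.045]
contact_force: [-5.9, 0.2, -2.2]
width: 0.0347
grip_force: 60.8
```

Call:
{"api": "play_rows", "payload": {"increments": [[0,0,0,0,0,0.3,30],[0,0,0,0,0,0.6,30],[0,0,0,0,0,0.6,30]]}}

```text
time_s: 13.9
ee_pos: [0.4994, 0.1866, 0.114]
orientation: [-3.141, 0.007, 0.045]
contact_force: [-6.2, -0.1, -0.9]
width: 0.0341
grip_force: 60.8
```

Call:
{"api": "play_rows", "payload": {"increments": [[0,0,0,0,0,0.3,30],[0,0,0,0,0,0.5,30],[0,0,0,0,0,0.5,30]]}}

```text
time_s: 14.28
ee_pos: [0.4994, 0.1866, 0.1138]
orientation: [-3.141, 0.007, 0.045]
contact_force: [-6.5, 0.4, 0.8]
width: 0.0345
grip_force: 61.1
```

Call:
{"api": "play_rows", "payload": {"increments": [[0,0,0,0,0,0,34],[0,0,0,0,0,0,36],[0,0,0,0,0,0,40],[0,0,0,0,0,0,46],[0,0,0,0,0,0,54],[0,0,0,0,0,0,60],[0,0,0,0,0,0,60],[0,0,0,0,0,0,60]], "force": 20}}

```text
time_s: 15.28
ee_pos: [0.5001, 0.1865, 0.1134]
orientation: [-3.141, 0.006, 0.045]
contact_force: [0.2, -0.1, -0.5]
width: 0.06
grip_force: 0.0
```

Call:
{"api": "play_rows", "payload": {"increments": [[0,0,0,0,0,-4,60],[0,0,0,0,0,-15,60],[0,0,0,0,0,-30,60],[0,0,0,0,0,-55,60],[0,0,0,0,0,-85,60],[0,0,0,0,0,-115,60],[0,0,0,0,0,-140,60],[0,0,0,-20,0,-165,60],[0,0,0,-40,0,-185,60],[0,0,0,-50,0,-190,60],[0,0,0,-50,0,-190,60]]}}

```text
time_s: 16.65
ee_pos: [0.4509, 0.1842, 0.3044]
orientation: [-3.141, 0.004, 0.046]
contact_force: [0.3, -0.1, 0.2]
width: 0.06
grip_force: 0.0
```

```bash
cat > fin.py <<'E'
from cell import env
from h import *
from scipy.optimize import least_squares
import sys
s=env.sense();print(s["time_s"],s["ee_pos"],s["joints"].round(2))
O=np.array([.4998,.1867]);a=-3.092;d=np.array([np.cos(a),np.sin(a)]);fy=np.array([-d[1],d[0]])
c=env.read_camera("wrist");T=toolT(s)@c["mount"];im=c["pixels"];cv2.imwrite(sys.argv[1],im[:,:,::-1])
P=cloud(c,T);hsv=cv2.cvtColor(im,cv2.COLOR_RGB2HSV)
L=np.stack([(P[...,:2]-O)@d,(P[...,:2]-O)@fy,P[...,2]],-1);X,Y,Z=[L[...,i] for i in range(3)]
m=(abs(Y)<.017)&(abs(X)<.075)&(Z>.062)&(Z<.09)&(hsv[...,1]<70)&(hsv[...,2]>70);q=L[m];print(len(q))
def f(p):
    D=np.array([1,p[0],p[1]]);D/=np.linalg.norm(D);w=q-np.array([0,p[2],p[3]]);return np.linalg.norm(w-np.outer(w@D,D),axis=1)-.018
p=least_squares(f,[0,0,0,.06],loss='soft_l1',f_scale=.001).x
print("shaft in fixture: slopes",p[:2].round(4),"y,z mm",(p[2:]*1e3).round(1),"rms",np.sqrt((f(p)**2).mean()).round(5))
r=np.hypot(Y-p[2],Z-p[3]);al=(r<.02)&(hsv[...,1]<70)&(hsv[...,2]>70)
print("body x range",np.percentile(X[al],[0.3,1,99,99.7]).round(4))
br=(r<.013)&(X>.07)&(hsv[...,1]>100)&(hsv[...,0]>10)&(hsv[...,0]<32)
if br.any():print("brass x",np.percentile(X[br],[1,99]).round(4))
bl=(abs(Y)<.014)&(X<-.07)&(X>-.1)&(hsv[...,0]>100)&(hsv[...,0]<125)&(hsv[...,1]>110)&(Z>.068)
if bl.any():print("stop x",np.percentile(X[bl],[1,99]).round(4))
for n in("wrist","scene","top"):
    if n!="wrist":
        c=env.read_camera(n);T=c["world_from_camera"];P=cloud(c,T);hsv=cv2.cvtColor(c["pixels"],cv2.COLOR_RGB2HSV);L=np.stack([(P[...,:2]-O)@d,(P[...,:2]-O)@fy,P[...,2]],-1)
    rd=((hsv[...,0]<8)|(hsv[...,0]>172))&(hsv[...,1]>150)&(np.hypot(L[...,1]-.05,L[...,2]-.095)<.14)&(abs(L[...,0]-.057)<.05)
    if rd.sum()>15:
        b=L[rd];cam=T[:3,3];cl=np.r_[(cam[:2]-O)@d,(cam[:2]-O)@fy,cam[2]];v=b.mean(0)-cl;v/=np.linalg.norm(v)
        ctr=b.mean(0)+v*.014*.67;print(n,"ball",rd.sum(),ctr.round(4),"theta",np.arctan2(ctr[2]-.095,.05-ctr[1]).round(3))
E
python3 fin.py pics/w5.png
```

```text
16.65 [0.45090657 0.18424429 0.3043539 ] [0.16 0.15 1.68 0.   1.32 1.68]
6083
shaft in fixture: slopes [ 0.0009 -0.0006] y,z mm [-0.1 60.1] rms 0.00062
body x range [-0.0802 -0.0789  0.0783  0.0795]
brass x [0.0841 0.1103]
stop x [-0.0889 -0.0801]
wrist ball 1579 [0.0558 0.0611 0.2052] theta 1.671
scene ball 94 [0.0571 0.0592 0.207 ] theta 1.652
top ball 43 [0.058  0.0596 0.2059] theta 1.657
```

View pics/w5.png

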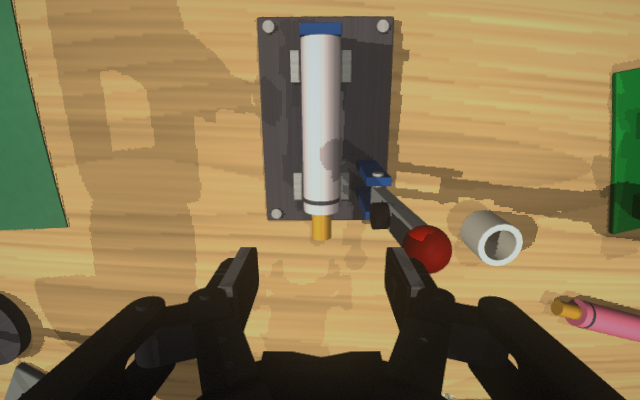

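The wrist view shows the shaft seated in both V's against the blue stop at (320,28), with the journal at (321,227) pointing away. The ball is at (428,249). The measured pose is home (level, x error ≤0.3 mm). Next is the clamp: closed fingers to the outer side of the ball.

Call:
{"api": "play_rows", "payload": {"increments": [[0,0,0,-2,0,-20,40],[0,0,0,-8,15,-30,10],[0,0,0,-8,45,-30,0],[0,0,0,-8,80,-30,0],[0,0,0,-8,105,-30,0],[0,0,0,-8,110,-30,0],[0,0,0,-8,110,-10,0],[0,0,0,-8,110,15,0],[0,0,0,-8,110,30,0],[0,0,0,-8,110,36,0],[0,0,0,-8,110,36,0],[0,0,0,-8,110,36,0]]}}

```text
time_s: 18.3
ee_pos: [0.4485, 0.074, 0.2684]
orientation: [-3.141, 0.004, 0.046]
contact_force: [0.3, 0.7, -0.5]
width: 0.0004
grip_force: 0.0
```

```bash
cat > rel.py <<'E'
from cell import env
from h import *
s=env.sense();O=np.array([.4998,.1867]);a=-3.092;d=np.array([np.cos(a),np.sin(a)]);fy=np.array([-d[1],d[0]])
w=s["ee_pos"][:2]-O;print("fixture x,y, tip z mm",(w@d*1e3).round(1),(w@fy*1e3).round(1),(s["ee_pos"][2]*1e3-73).round(1),s["joints"].round(2),s["contact_force"].round(1),s["width"])
E
python3 rel.py
```

```text
fixture x,y, tip z mm 56.9 110.0 195.4 [-0.08  0.12  1.8  -0.    1.23  1.44] [ 0.3  0.7 -0.5] 0.0003989053171721066
```

Call:
{"api": "play_rows", "payload": {"increments": [[0,0,0,0,-8,0,0],[0,0,0,0,-16,0,0],[0,0,0,0,-23,0,0],[0,0,0,0,-30,0,0],[0,0,0,0,-37,0,0],[0,0,0,0,-44,0,0],[0,0,0,0,-51,0,0],[0,0,0,0,-58,0,0],[0,0,0,0,-65,0,0],[0,0,0,0,-72,0,0],[0,0,0,0,-80,0,0],[0,0,0,0,-80,0,0]]}}

```text
time_s: 19.8
ee_pos: [0.4443, 0.1546, 0.2678]
orientation: [-3.14, 0.006, 0.046]
contact_force: [0.5, -0.4, -0.2]
width: 0.0002
grip_force: 0.0
```

```bash
python3 rel.py; python3 fin.py pics/w6.png | tail -3
```

```text
fixture x,y, tip z mm 57.1 29.3 194.8 [0.1  0.15 1.77 0.   1.23 1.62] [ 0.5 -0.4 -0.2] 0.00022078228555652153
stop x [-0.0882 -0.08  ]
wrist ball 2353 [0.0567 0.0036 0.1962] theta 1.141
scene ball 102 [0.0576 0.0035 0.1974] theta 1.145
```

Clamp now at about 1.14 rad. Next, up and over the ball, then press down along its arc.

Call:
{"api": "play_rows", "payload": {"increments": [[0,0,0,0,3,-4,0],[0,0,0,0,3,-22,0],[0,0,0,0,-5,-32,0],[0,0,0,0,-25,-32,0],[0,0,0,0,-33,-30,0],[0,0,0,0,-35,-20,0],[0,0,0,0,-39,-7,0],[0,0,0,0,-48,0,0],[0,0,0,0,-57,7,0],[0,0,0,0,-64,15,0],[0,0,0,0,-71,24,0],[0,0,0,0,-71,24,0]]}}

```text
time_s: 21.45
ee_pos: [0.4412, 0.2316, 0.2465]
orientation: [-3.126, 0.001, 0.045]
contact_force: [-7.6, 27.2, 21.7]
width: 0.0
grip_force: 17.1
```

```bash
python3 rel.py; python3 fin.py pics/w7.png | tail -3
```

```text
fixture x,y, tip z mm 56.3 -47.7 173.5 [0.25 0.21 1.75 0.02 1.18 1.77] [-7.6 27.2 21.7] 1.4907218910661718e-06
stop x [-0.0837 -0.0799]
wrist ball 1485 [ 0.0547 -0.0315  0.1661] theta 0.717
scene ball 65 [ 0.0545 -0.0323  0.1675] theta 0.722
```

The fingertips ran slightly ahead of the ball (side load 27 N). Lifting off and re-centring a little behind the ball.

Call:
{"api": "play_rows", "payload": {"increments": [[0,0,0,0,-2,-8,0],[0,0,0,0,-2,-22,0],[0,0,0,0,5,-30,0],[0,0,0,0,15,-28,0],[0,0,0,0,15,-24,0],[0,0,0,0,15,-24,0]]}}

```text
time_s: 22.35
ee_pos: [0.4415, 0.2093, 0.2668]
orientation: [-3.141, 0.008, 0.044]
contact_force: [-0.6, -0.2, 0.3]
width: -0.0003
grip_force: 0.0
```

```bash
python3 rel.py; python3 fin.py pics/w8.png
```

```text
fixture x,y, tip z mm 57.1 -25.4 193.8 [0.21 0.18 1.73 0.   1.24 1.74] [-0.6 -0.2  0.3] -0.00029718142515513943
22.35 [0.44146298 0.20926658 0.26678696] [0.21 0.18 1.73 0.   1.24 1.74]
7642
shaft in fixture: slopes [0.0025 0.0001] y,z mm [-0.2 60.1] rms 0.00061
body x range [-0.0793 -0.0784  0.0676  0.0718]
brass x [0.1052 0.1104]
stop x [-0.087 -0.08 ]
wrist ball 1351 [ 0.0541 -0.0321  0.1697] theta 0.738
scene ball 93 [ 0.057  -0.0322  0.1726] theta 0.757
```

Call:
{"api": "play_rows", "payload": {"increments": [[0,0,0,0,-1,8,0],[0,0,0,0,-4,14,0],[0,0,0,0,-8,22,0],[0,0,0,0,-12,29,0],[0,0,0,0,-16,36,0],[0,0,0,0,-16,36,0]]}}

```text
time_s: 23.25
ee_pos: [0.4403, 0.2257, 0.2307]
orientation: [3.141, 0.008, 0.046]
contact_force: [-0.4, -0.2, -0.3]
width: 0.0001
grip_force: 0.0
```

```bash
python3 rel.py; python3 fin.py pics/w9.png|tail -2
```

```text
fixture x,y, tip z mm 57.5 -41.9 157.7 [0.25 0.23 1.77 0.   1.16 1.77] [-0.4 -0.2 -0.3] 8.55784305621165e-05
wrist ball 1248 [ 0.0533 -0.0515  0.1426] theta 0.439
scene ball 81 [ 0.0559 -0.0513  0.146 ] theta 0.467
```

Call:
{"api": "play_rows", "payload": {"increments": [[0,0,0,0,-3,7,0],[0,0,0,0,-6,14,0],[0,0,0,0,-9,21,0],[0,0,0,0,-11,28,0],[0,0,0,0,-13,34,0],[0,0,0,0,-14,39,0],[0,0,0,0,-14,42,0],[0,0,0,0,-14,44,0],[0,0,0,0,-14,44,0]]}}

```text
time_s: 24.52
ee_pos: [0.4399, 0.2397, 0.1877]
orientation: [-3.141, 0.006, 0.045]
contact_force: [-1.2, 1.2, 0.5]
width: 0.0002
grip_force: 0.0
```

```bash
python3 rel.py; python3 fin.py pics/w10.png|tail -2
```

```text
fixture x,y, tip z mm 57.2 -55.9 114.7 [0.27 0.29 1.81 0.   1.05 1.8 ] [-1.2  1.2  0.5] 0.00015040326527663713
wrist ball 1052 [ 0.0526 -0.0631  0.0994] theta 0.039
scene ball 69 [ 0.0551 -0.0635  0.1031] theta 0.071
```

Nearly closed; final gentle press, 1 mm at a time.

Call:
{"api": "play_rows", "payload": {"increments": [[0,0,0,0,0,1,0],[0,0,0,0,0,2,0],[0,0,0,0,0,3,0],[0,0,0,0,0,4,0],[0,0,0,0,0,5,0],[0,0,0,0,0,5,0]]}}

```text
time_s: 25.42
ee_pos: [0.4399, 0.2398, 0.1827]
orientation: [-3.141, 0.006, 0.045]
contact_force: [-0.6, -0.3, -0.2]
width: -0.0003
grip_force: 0.1
```

Call:
{"api": "play_rows", "payload": {"increments": [[0,0,0,0,0,0.7,0],[0,0,0,0,0,1.4,0],[0,0,0,0,0,2,0],[0,0,0,0,0,2,0]]}}

```text
time_s: 25.92
ee_pos: [0.44, 0.2399, 0.181]
orientation: [-3.141, 0.006, 0.045]
contact_force: [-1.2, -0.6, 2.5]
width: -0.0001
grip_force: 1.3
```

Call:
{"api": "play_rows", "payload": {"increments": [[0,0,0,0,0,0.7,0],[0,0,0,0,0,1.4,0],[0,0,0,0,0,1.4,0]]}}

```text
time_s: 26.3
ee_pos: [0.44, 0.24, 0.1803]
orientation: [-3.141, 0.005, 0.046]
contact_force: [-2.9, 0.3, 8.7]
width: -0.0002
grip_force: 4.6
```

```bash
python3 rel.py; python3 fin.py pics/w11.png|tail -2
```

```text
fixture x,y, tip z mm 57.1 -56.2 107.3 [0.28 0.3  1.82 0.   1.03 1.8 ] [-2.9  0.3  8.7] -0.00017837611403825903
wrist ball 998 [ 0.0523 -0.0635  0.0925] theta -0.022
scene ball 66 [ 0.0548 -0.0641  0.096 ] theta 0.008
```

The pad is on the shaft (force rising to 8.7 N). A bit more, then retreat.

Call:
{"api": "play_rows", "payload": {"increments": [[0,0,0,0,0,0.7,0],[0,0,0,0,0,1.2,0],[0,0,0,0,0,1.2,0]]}}

```text
time_s: 26.82
ee_pos: [0.44, 0.2401, 0.1799]
orientation: [-3.14, 0.005, 0.046]
contact_force: [-4.9, -0.2, 15.7]
width: 0.0003
grip_force: 7.7
```

Call:
{"api": "play_rows", "payload": {"increments": [[0,0,0,0,0,-3,0],[0,0,0,0,0,-12,0],[0,0,0,0,0,-35,0],[0,0,0,0,0,-70,0],[0,0,0,0,0,-105,0],[0,0,0,-15,-10,-135,0],[0,0,0,-35,-10,-150,0],[0,0,0,-50,-10,-150,0],[0,0,0,-50,-10,-150,0]]}}

```text
time_s: 27.95
ee_pos: [0.3894, 0.2473, 0.328]
orientation: [-3.141, 0.007, 0.046]
contact_force: [-0.0, 0.3, 0.0]
width: 0.0004
grip_force: 0.0
```

```bash
python3 fin.py pics/w12.png; python3 - <<'E'
import cv2
from cell import env
c=env.read_camera("scene");cv2.imwrite("pics/s12.png",cv2.hconcat([c["pixels"][60:360,180:480,::-1],cv2.resize(cv2.imread("pics/w12.png"),(480,300))]))
E
```

```text
27.95 [0.38937058 0.24731526 0.32795917] [0.32 0.08 1.69 0.   1.37 1.85]
4262
shaft in fixture: slopes [-0.0009  0.0006] y,z mm [-0.2 60.2] rms 0.00068
body x range [-0.0552 -0.0537  0.0788  0.0798]
brass x [0.0824 0.1096]
wrist ball 657 [ 0.0573 -0.0609  0.0948] theta -0.002
scene ball 92 [ 0.0575 -0.062   0.0966] theta 0.014
top ball 39 [ 0.0577 -0.0638  0.0969] theta 0.017
```

View pics/s12.png

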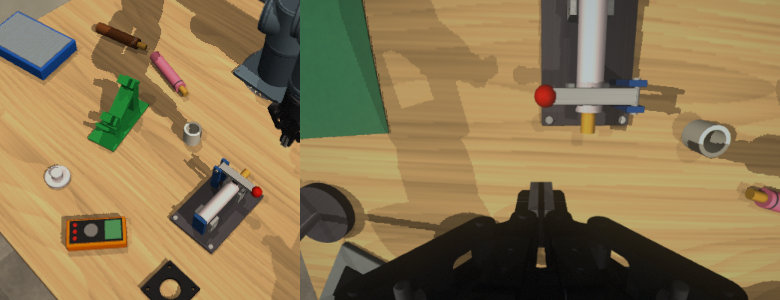

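The picture shows the shaft in the V's against the stop, the clamp level across it with the ball at (545,96), the robot clear, and the loose parts where they were. Handing in.

```bash
python3 -c "
from cell import env
print(env.close_job())"
```

```text
the job is handed in; nothing more can be done
None
```

The shaft is seated in the V-blocks with its plain end against the blue stop and its journal pointing away. The clamp is pressed down level on it, no loose parts appear moved, and the job was handed in at about 28 s; the one slip was a brief 35 N load when the fingertips slid off the ball mid-swing.

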